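# Angle a long loaf tin past the post into its bay

## Robot

A 6-joint arm with a two-finger parallel gripper is mounted at the origin on the work surface. World frame = base frame: x ahead of the robot, y to its left, z up, the work surface at z = 0. Lengths are in m, angles in rad, forces in N, time in s.
With the tool pointing down it reaches from about 0.25 to 0.775 m from the base axis. Payload 8.9 kg.
Tool frame: the origin (TCP) lies midway between the tips of the shut fingers; the grasp point (between the pads) lies 19 mm behind it; z points along the fingers, x is the direction in which the jaws open and shut, and the axes are right-handed (so a half turn about z gives the same grasp; the last joint's range is limited). The gripper opens to 85 mm and grips with 20 to 120 N. Pads are 22 mm wide; open, the fingers measure 114 mm over their backs; the gripper's body (76 mm by 85 mm) begins 54 mm behind the grasp point. The pads swing forward as they close: fully open they stand 13 mm farther back than shut.
Start: joints at [1.124, 0.291, -0.153, 1.127, 0, 1.431], TCP at [0.159, 0.5, 0.198] pointing down, gripper open.
Joint ranges: [-2.52, 2.52], [-0.91, 1.74], [-1.3, 1.37], [-1.96, 2.02], [-1.52, 1.47], [-3.14, 3.14]. Speed limits (rad/s): [2.22, 2.22, 2.79, 3.14, 3.14, 3.14].

## Interface

Orientations are given as a rotation vector (axis times angle).
In Python, from cell import telemetry, vision, r gives the robot as it stands.
- The arm moves only by the shell command python3 -m inch 'ROWS' [FORCE]. ROWS is JSON, a list of rows, each a list of 7 numbers: the turn, a rotation vector about the tool's x, y, z normalised to -1 to 1, where 1 is 360 degrees, then the shift along the tool's x, y, z normalised to -1 to 1, where 1 is 20 mm, then the opening, from 0 (shut) to 1 (fully open). A call has 1 to 20 rows; each row shifts and turns the commanded pose from where the row before left it, along the tool's axes as they then stand; what a row does not reach is not made up. A row lasts 1/12 s, in which the tool goes at most 41.7 mm and 7.16 degrees, less where a joint would pass 70% of its speed; a pose out of reach is approached as far as the arm can. A call with a number of a shift or a turn outside -1 to 1 is refused whole. A call with a gripper value outside its range is refused whole. The fingers move at their own pace and stop on an object; FORCE is the grip in N (left out, the last holds). Time passes only in rows, so rows that do not move let the fingers close. It gives the time, the measured TCP pose, the force and the opening at its end, in the units of the state.
- telemetry.state(): the state, without advancing time (a new reading comes with each control period).
- vision.snapshot(name): name is "scene" or "top"; returns the picture (420x560x3 uint8, red, green, blue); there is no depth.
- vision.camera_model(name): a dict with "fx", "fy", "cx", "cy" (pixels), "R" (3x3) and "t" (3): a world point X has camera coordinates R X + t. Camera axes: x right, y down, z forward; pixel columns grow to the right and rows downward; lengths in m; the calibration is good to about 2 mm. A picture is of the moment at which its call begins. camera_model takes no time and is no camera call.
- r.hand_in(): hands the job in, once; it reports no verdict.
The state is a dict: "clock": time; "joint_pos": joint angles; "qd": joint speeds; "joint_torque": joint torques, N m; "ee_pos": TCP position; "orientation": TCP orientation; "ft_force": force on the tool from outside, world axes, zero at the start; "ft_torque": the same for the moment, N m; "gripper_width": opening from 0.0 (shut) to 1.0 (fully open).
Only numpy, scipy, OpenCV 4.12 (cv2) and the standard library are available. Lean on these libraries where they do the work, as an engineer would, in place of code of your own. Each camera call takes 0.05 s, during which the arm holds its last target.

## Task

Push the long narrow loaf tin along the bench into the open timber bay: angle its left end in behind the upright post first, then swing its right end in, until the whole tin lies flat along the bay's back wall. Keep the tin flat on the bench, never lifting or tipping it, and leave the loaf, the short tin and the jar where they stand. Finish with the hand clear.

Things in the scene. Friction and masses are not known exactly. Their poses are not given: they have to be found in the camera images.
- tin: long narrow closed loaf tin of bare steel lying on the bench, a plain box 300 long x 45 wide x 50 high, 0.35 to 0.7 kg, slides when pushed. Origin: centre of its underside; y along its length to its left end, x across its width (away from the robot), z up. It starts on the robot's side of the bay, to the right of the post
- tin_left (a point): centre of the tin's left end face (150 mm along its +y, 25 mm up)
- tin_right (a point): centre of the tin's right end face (150 mm along its -y, 25 mm up)
- bay: fixed dark timber bay on the bench, open on top and towards the robot, no floor; walls 45 high, 16 thick. Origin: on the bench, middle of the mouth's front line; x points into the bay, y to its left, z up. Inside 330 long (y -165 to +165); back wall's inner face at x = 106. Left end wall runs from x = 0 to the back wall, right end wall only from x = 30
- post (a point): centre of the top of the bay's fixed upright round wooden post, 26 thick, 150 high, standing in the mouth at x = 13, y = +90 of the bay's frame (its back at x = 26). The clear mouth from post to right end wall (242) is shorter than the tin; the gap from post to back wall is 80
- loaf: bystander: loaf of bread 146 x 81 x 80 high; origin centre of underside
- short_tin: bystander: short dark loaf tin 130 x 60 x 60 high; origin centre of underside
- jar: bystander: white jar 60 across, 100 high; origin centre of underside

How it is judged:
By the outcome, as a careful person would: the job done as asked, in the order asked, and still so for the second after the job is handed in, with the robot touching nothing.
It also fails if it takes over 67 s, if anything falls off the work surface, if the arm or the gripper's body presses on something with over 40 N, if the wrist force passes 120 N, or if a joint passes its speed limit or range.

## Working session

There is one attempt and no reset: what is moved stays moved. The work goes in short steps, Python scripts to look and compute and a shell command to move; the robot and the scene stay as the last step left them, time stands still between calls to the robot, and variables do not carry over. Pictures are saved under pics/ and viewed, and the job is handed in when it is done.

```bash
ls; mkdir -p pics; python3 - <<'E'
from cell import telemetry, vision, r
import cv2
print(telemetry.state())
for n in("scene","top"):
    cv2.imwrite(f"pics/{n}0.png",vision.snapshot(n)[:,:,::-1]); print(vision.camera_model(n))
E
```

```text
pics
{'clock': 0.0, 'joint_pos': array([ 1.12376183e+00,  2.91254703e-01, -1.54135338e-01,  1.12665587e+00,
        1.52152437e-06,  1.43145098e+00]), 'qd': array([-0.00075573, -0.00028634,  0.00160324,  0.00058888, -0.00076716,
       -0.00037365]), 'joint_torque': array([-1.39267002e-03, -5.37152088e+01,  3.31366932e+01,  1.60617172e-02,
       -4.00092113e-04,  5.46386786e-06]), 'ee_pos': array([0.15881578, 0.49991511, 0.19714223]), 'orientation': array([ 2.53513884e+00,  1.85444624e+00, -1.73064638e-03]), 'ft_force': array([0.06451991, 1.218919  , 0.69324274]), 'ft_torque': array([-0.01602043, -0.02397399,  0.07660333]), 'gripper_width': 0.9996999226971329}
{'fx': 431.9407656156714, 'fy': 431.9407656156714, 'cx': 285.2854571002028, 'cy': 212.94344905768517, 'R': array([[-0.50738   ,  0.861609  ,  0.0139808 ],
       [ 0.69063172,  0.4162917 , -0.59137894],
       [-0.51535751, -0.29039827, -0.80627259]]), 't': array([ 0.23445681, -0.32096646,  1.57661686])}
{'fx': 424.7527253187689, 'fy': 424.7527253187689, 'cx': 277.331353000506, 'cy': 218.96827354203103, 'R': array([[ 0.02761686, -0.9989125 ,  0.03756499],
       [-0.99306895, -0.03171133, -0.11317441],
       [ 0.11424257, -0.0341791 , -0.99286476]]), 't': array([0.02852117, 0.54471861, 0.99984424])}
```

View pics/scene0.png

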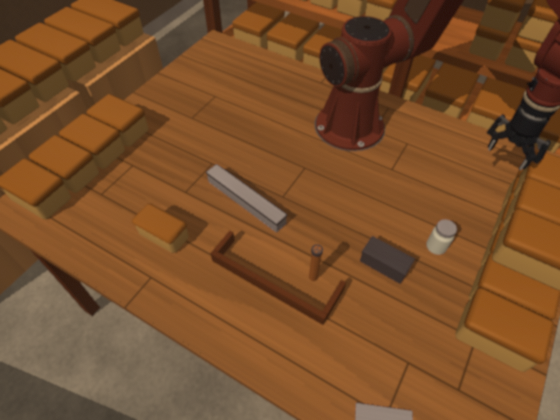

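View pics/top0.png

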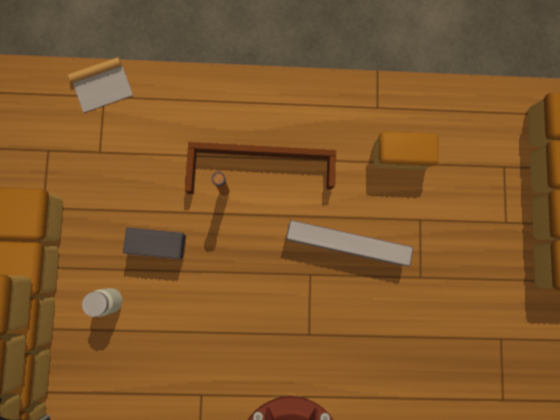

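The top view shows the bay (187–336, 142–192), post top at about (219,178) and the tin at (287–412, 221–266). I'll enlarge it.

```bash
python3 - <<'E'
import cv2
a=cv2.imread("pics/top0.png")
cv2.imwrite("pics/c1.png",cv2.resize(a[130:200,175:345],None,fx=4.7,fy=4.7,interpolation=cv2.INTER_CUBIC))
cv2.imwrite("pics/c2.png",cv2.resize(a[210:275,270:425],None,fx=5,fy=5,interpolation=cv2.INTER_CUBIC))
E
```

```text
(no output)
```

View pics/c1.png

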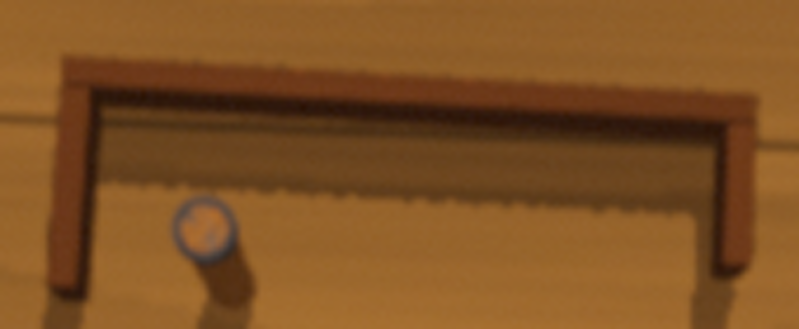

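View pics/c2.png

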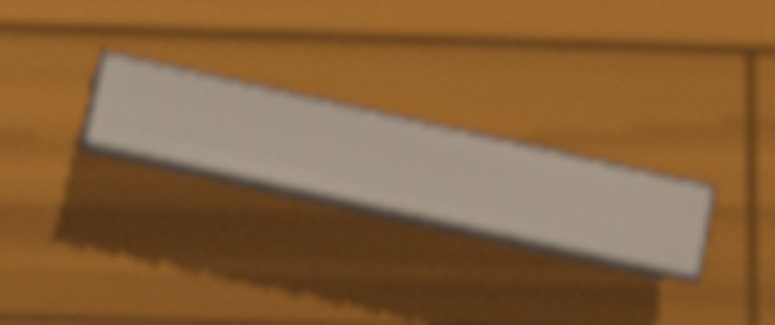

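```bash
cat > h.py <<'E'
import numpy as np
from scipy.optimize import least_squares
from cell import telemetry, vision, r
def p2w(px,z,n="top"):
    c=vision.camera_model(n); R,t=np.array(c["R"]),np.array(c["t"])
    px=np.atleast_2d(px); d=np.c_[(px[:,0]-c["cx"])/c["fx"],(px[:,1]-c["cy"])/c["fy"],np.ones(len(px))]@R
    o=-R.T@t; return o+d*((z-o[2])/d[:,2])[:,None]
def fit(loc,w):
    loc=np.array(loc);w=np.array(w)[:,:2]
    f=lambda q:(np.c_[np.cos(q[2])*loc[:,0]-np.sin(q[2])*loc[:,1]+q[0],np.sin(q[2])*loc[:,0]+np.cos(q[2])*loc[:,1]+q[1]]-w).ravel()
    s=least_squares(f,[w[:,0].mean(),w[:,1].mean(),0]); return s.x,s.fun.reshape(-1,2)
def T(q,p):
    p=np.atleast_2d(p);c,s=np.cos(q[2]),np.sin(q[2]);return np.c_[c*p[:,0]-s*p[:,1]+q[0],s*p[:,0]+c*p[:,1]+q[1]]
def inv(q,p):
    p=np.atleast_2d(p)-q[:2];c,s=np.cos(q[2]),np.sin(q[2]);return np.c_[c*p[:,0]+s*p[:,1],-s*p[:,0]+c*p[:,1]]
TIN=[[.0225,.15],[.0225,-.15],[-.0225,-.15],[-.0225,.15]]
E
python3 - <<'E'
from h import *
np.set_printoptions(precision=4,suppress=True)
a=np.array([(62,58),(757,96),(92,88),(725,122),(48,290),(750,270)])/4.7+[175,130]-.4
q,e=fit([[.122,.181],[.122,-.181],[.106,.165],[.106,-.165],[0,.181],[.03,-.181]],p2w(a,.045)); print("bay",q,e)
pt=p2w(np.array([[206,230]])/4.7+[175,130]-.4,.150);print("post",pt, inv(q,pt[:,:2]))
b=np.array([(104,50),(714,183),(697,277),(84,143)])/5+[270,210]-.4
t,e=fit(TIN,p2w(b,.05)); print("tin",t,e); print(inv(q,T(t,TIN)),np.degrees(t[2]-q[2]))
print("loaf",p2w([[380,133],[438,133],[438,163],[380,160]],.08)[:,:2])
E
```

```text
bay [ 0.598   0.0892 -0.0178] [[ 0.0005  0.0007]
 [ 0.0004 -0.0009]
 [-0.0005  0.0012]
 [-0.0008 -0.0012]
 [-0.0002  0.0021]
 [ 0.0006 -0.0018]]
post [[0.6134 0.1782 0.15  ]] [[0.0138 0.0892]]
tin [ 0.4911 -0.1283 -0.1847] [[-0.0001  0.0008]
 [-0.0005 -0.0006]
 [ 0.0002 -0.0009]
 [ 0.0003  0.0006]]
[[-0.0559 -0.0752]
 [-0.1057 -0.3711]
 [-0.1501 -0.3636]
 [-0.1002 -0.0678]] -9.561994233034874
loaf [[ 0.752  -0.1928]
 [ 0.7576 -0.3331]
 [ 0.684  -0.332 ]
 [ 0.6861 -0.1928]]
```

```bash
cat >> h.py <<'E'
from scipy.spatial.transform import Rotation as Ro
BAY=np.array([0.598,0.0892,-0.0178])
def hand():
    s=telemetry.state();R=Ro.from_rotvec(s["orientation"]).as_matrix()
    return s,R,np.degrees(np.arctan2(R[1,0],R[0,0]))
def go(x,y,z,psi):
    s,R,p=hand(); d=(psi-p+180)%360-180
    dp=np.array([x,y,z])-s["ee_pos"];c,sn=np.cos(np.radians(psi)),np.sin(np.radians(psi))
    print("t %.2f psi %.1f pos %s F %s"%(s["clock"],p,s["ee_pos"].round(4),s["ft_force"].round(1)))
    print("  turn world %.1f -> toolz total %.4f ; shift units after turn: x %.2f y %.2f z %.2f ; before turn %s"%(d,-d/360,(dp[0]*c+dp[1]*sn)/.02,(dp[0]*sn-dp[1]*c)/.02,-dp[2]/.02,(R.T@dp/.02).round(2)))
E
python3 - <<'E'
from h import *
t=np.array([0.4911,-0.1283,-0.1847])
p=T(t,[[-.0225-.011-.03,.012]])[0]; print(p)
go(p[0],p[1],.197,79.4)
E
```

```text
[ 0.43088387 -0.10484222]
t 0.10 psi 72.4 pos [0.1589 0.5    0.1972] F [ 0.4 -0.1  0.6]
  turn world 7.0 -> toolz total -0.0195 ; shift units after turn: x -27.22 y 18.93 z 0.01 ; before turn [-24.7   22.12   0.03]
```

```bash
python3 -m inch '[[0,0,-0.0195,0,0,0,0.5],[0,0,0,-1,0.7,0,0.5],[0,0,0,-1,0.7,0,0.5],[0,0,0,-1,0.7,0,0.5],[0,0,0,-1,0.7,0,0.5],[0,0,0,-1,0.7,0,0.5],[0,0,0,-1,0.7,0,0.5],[0,0,0,-1,0.7,0,0.5],[0,0,0,-1,0.7,0,0.5],[0,0,0,-1,0.7,0,0.5],[0,0,0,-1,0.7,0,0.5],[0,0,0,-1,0.7,0,0.5],[0,0,0,-1,0.7,0,0.5],[0,0,0,-1,0.7,0,0.5],[0,0,0,-1,0.7,0,0.5],[0,0,0,-1,0.7,0,0.5],[0,0,0,-1,0.7,0,0.5],[0,0,0,-1,0.7,0,0.5],[0,0,0,-1,0.7,0,0.5],[0,0,0,-1,0.7,0,0.5]]'
python3 -c "
from h import *
go(0.4309,-.1048,.197,79.4)"
```

```text
clock: 1.77
ee_pos: [0.3506, 0.0766, 0.1976]
orientation: [-2.417, -2.006, 0.0]
ft_force: [1.1, -0.3, -0.8]
gripper_width: 0.503
t 1.77 psi 79.4 pos [0.3506 0.0766 0.1976] F [ 1.1 -0.3 -0.8]
  turn world 0.0 -> toolz total -0.0001 ; shift units after turn: x -8.18 y 5.62 z 0.03 ; before turn [-8.18  5.62  0.03]
```

Then down to z≈0.010 (9.4 units).

```bash
python3 -m inch '[[0,0,0,-0.95,0.66,0.2,0.5],[0,0,0,-0.95,0.66,0.4,0.5],[0,0,0,-0.95,0.66,0.4,0.5],[0,0,0,-0.95,0.66,0.4,0.5],[0,0,0,-0.95,0.66,0.4,0.5],[0,0,0,-0.95,0.66,0.4,0.5],[0,0,0,-0.95,0.66,0.4,0.5],[0,0,0,-0.95,0.66,0.8,0.5],[0,0,0,-0.4,0.3,1,0.5],[0,0,0,0,0,1,0.5],[0,0,0,0,0,1,0.5],[0,0,0,0,0,1,0.5],[0,0,0,0,0,1,0.5],[0,0,0,0,0,1,0.5],[0,0,0,0,0,0.6,0.5],[0,0,0,0,0,0.2,0.5],[0,0,0,0,0,0,0.5]]'
python3 - <<'E'
from h import *
import cv2
go(0.4309,-.1048,.01,79.4)
cv2.imwrite("pics/top1.png",vision.snapshot("top")[120:290,160:440,::-1].repeat(2,0).repeat(2,1))
E
```

```text
clock: 3.18
ee_pos: [0.4298, -0.0996, -0.0071]
orientation: [-2.416, -2.005, 0.002]
ft_force: [-0.2, 0.3, 0.2]
gripper_width: 0.499
t 3.18 psi 79.4 pos [ 0.4298 -0.0996 -0.0071] F [-0.2  0.3  0.2]
  turn world 0.0 -> toolz total -0.0000 ; shift units after turn: x -0.24 y 0.10 z -0.86 ; before turn [-0.24  0.1  -0.86]
```

View pics/top1.png

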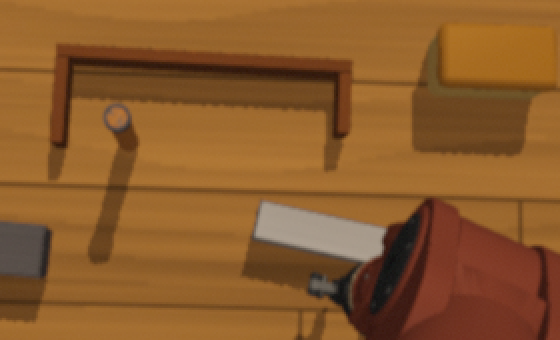

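```bash
python3 - <<'E'
from h import *
u=np.array([np.sin(np.radians(16)),np.cos(np.radians(16))]);n=np.array([u[1],-u[0]])
s=.062;c=.008
C=np.array([.013,.09])+(.013+.0225+c)*n-(.15-s)*u
print("pre-swing centre bay",C)
d=(C[1]+.215)/u[1]; S=C-d*u; print("slide start",S,d)
W=np.r_[T(BAY,S)[0],BAY[2]-np.radians(16)]
h=T(W,[[-.0335,.012]])[0]; print(W,h); go(h[0],h[1],.008,90+np.degrees(W[2]))
E
```

```text
pre-swing centre bay [ 0.0305588  -0.00658125]
slide start [-0.02920432 -0.215     ] 0.21681790365728046
[ 0.56497351 -0.12524613 -0.29705268] [ 0.53645314 -0.10396613]
t 3.23 psi 79.4 pos [ 0.4304 -0.0999 -0.0063] F [ 0.4 -0.1  1.1]
  turn world -6.4 -> toolz total 0.0178 ; shift units after turn: x 1.36 y 5.13 z -0.72 ; before turn [ 0.78  5.25 -0.72]
```

```bash
python3 -m inch '[[0,0,0,0,0,-0.72,0.5],[0,0,0,0,0.5,0,0.5],[0,0,0,0,0.5,0,0.5],[0,0,0,0,0.3,0,0.5],[0,0,0.001,0.07,0.25,0,0.5],[0,0,0.001,0.07,0.25,0,0.5],[0,0,0.001,0.07,0.25,0,0.5],[0,0,0.001,0.07,0.25,0,0.5],[0,0,0.001,0.07,0.25,0,0.5],[0,0,0.001,0.07,0.25,0,0.5],[0,0,0.001,0.07,0.25,0,0.5],[0,0,0.001,0.07,0.25,0,0.5]]'
python3 - <<'E'
from h import *
import cv2
go(0.5365,-.1040,.008,73)
cv2.imwrite("pics/top2.png",vision.snapshot("top")[120:290,160:440,::-1].repeat(2,0).repeat(2,1))
E
```

```text
clock: 4.23
ee_pos: [0.4982, -0.1019, 0.008]
orientation: [-2.468, -1.944, 0.0]
ft_force: [-3.1, -0.9, 2.3]
gripper_width: 0.502
t 4.23 psi 76.5 pos [ 0.4982 -0.1019  0.008 ] F [-3.1 -0.9  2.3]
  turn world -3.5 -> toolz total 0.0096 ; shift units after turn: x 0.46 y 1.86 z 0.00 ; before turn [0.35 1.89 0.  ]
```

View pics/top2.png

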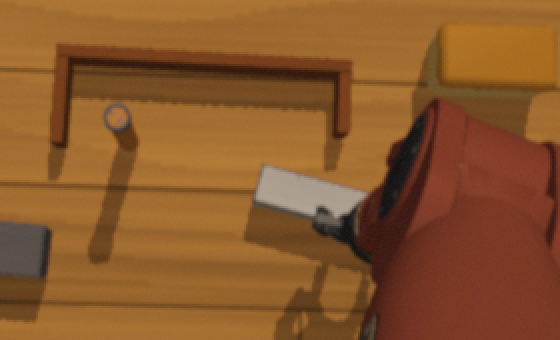

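The tin has moved forward with the hand: its left end is at about (258–264, 165–205) in this ×2 crop. I'll continue the push.

```bash
python3 -m inch '[[0,0,0.0012,0.06,0.25,0,0.5],[0,0,0.0012,0.06,0.25,0,0.5],[0,0,0.0012,0.06,0.25,0,0.5],[0,0,0.0012,0.06,0.25,0,0.5],[0,0,0.0012,0.06,0.25,0,0.5],[0,0,0.0012,0.06,0.25,0,0.5],[0,0,0.0012,0.04,0.2,0,0.5],[0,0,0.0012,0.04,0.15,0,0.5],[0,0,0,0,0,0,0.5]]'
python3 - <<'E'
from h import *
import cv2
go(0.5365,-.1040,.008,73)
cv2.imwrite("pics/top3.png",cv2.resize(vision.snapshot("top")[150:260,270:430,::-1],None,fx=5,fy=5,interpolation=2))
cv2.imwrite("pics/sc3.png",cv2.resize(vision.snapshot("scene")[150:300,170:370,::-1],None,fx=4,fy=4,interpolation=2))
E
```

```text
clock: 5.03
ee_pos: [0.5368, -0.1031, 0.0081]
orientation: [2.525, 1.869, 0.001]
ft_force: [0.1, -0.5, 0.0]
gripper_width: 0.495
t 5.03 psi 73.0 pos [ 0.5368 -0.1031  0.0081] F [ 0.1 -0.5  0. ]
  turn world -0.0 -> toolz total 0.0001 ; shift units after turn: x -0.05 y -0.00 z 0.01 ; before turn [-0.05 -0.    0.01]
```

View pics/top3.png

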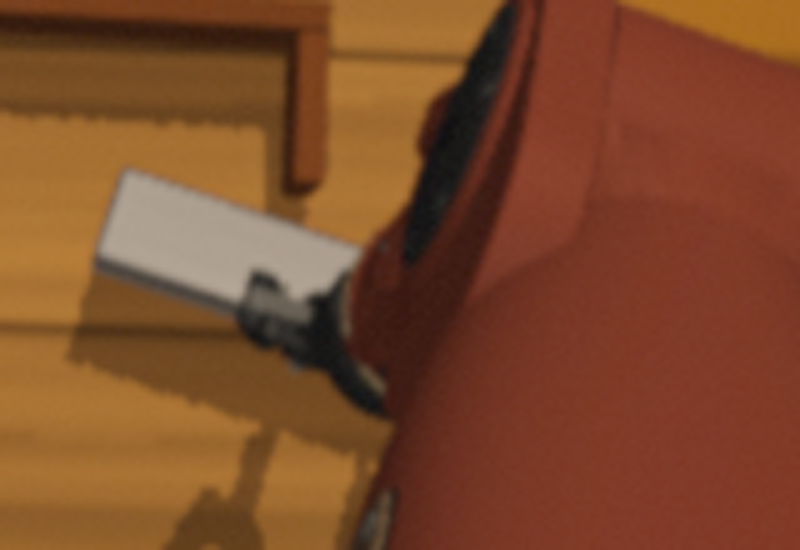

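View pics/sc3.png

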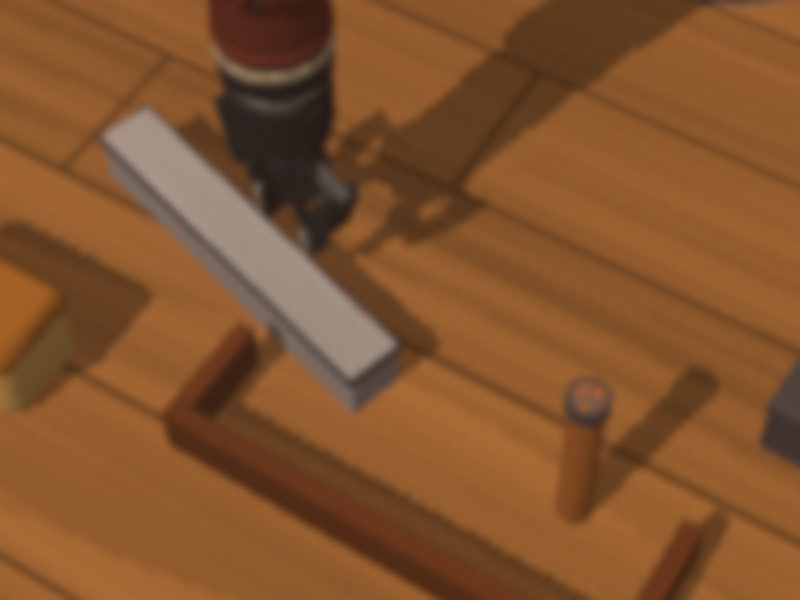

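```bash
python3 - <<'E'
from h import *
np.set_printoptions(precision=4,suppress=True)
a=np.array([(148,107),(102,138),(352,378),(398,347)])/4+[170,150]-.4
b=np.array([(128,170),(98,261)])/5+[270,150]-.4
L=[TIN[2],TIN[1],TIN[0],TIN[3]]
wa=p2w(a,.05,"scene"); wb=p2w(b,.05)
for l,w in((L,wa),(L+[TIN[0],TIN[3]],np.r_[wa,wb])):
    q,e=fit(l,w);print(q,e,"bay",inv(BAY,q[None,:2]),np.degrees(q[2]-BAY[2]))
print(inv(BAY,T(q,TIN)))
E
```

```text
[ 0.5664 -0.1278 -0.2973] [[ 0.0001 -0.0001]
 [-0.0007 -0.0019]
 [ 0.0025  0.0014]
 [-0.0019  0.0006]] bay [[-0.0278 -0.2175]] -16.013865288724833
[ 0.5652 -0.1292 -0.2924] [[-0.0004 -0.0019]
 [-0.0012 -0.0035]
 [ 0.0006  0.0002]
 [-0.0038 -0.0007]
 [ 0.0016  0.0031]
 [ 0.0032  0.0027]] bay [[-0.029 -0.219]] -15.735543352518045
[[ 0.0334 -0.0807]
 [-0.048  -0.3695]
 [-0.0913 -0.3573]
 [-0.0099 -0.0685]]
```

```bash
python3 -m inch '[[0,0,0,0,-1,0,0.3],[0,0,0,0,-0.5,-1,0.1],[0,0,0,0,0,-1,0.1],[0,0,0,0,0,-1,0.1],[0,0,0.0192,0,0,-1,0.1],[0,0,0.0192,0,0,-1,0.1],[0,0,0.0192,0,0,0,0.1],[0,0,0.0192,0,0,0,0.1],[0,0,0.0192,0,0,0,0.1],[0,0,0.0192,0,0,0,0.1],[0,0,0.0192,0,0,0,0.1],[0,0,0.0192,0,0,0,0.1],[0,0,0.0192,0,0,0,0.1],[0,0,0.0192,0,0,0,0.1],[0,0,0.0192,0,0,0,0.1],[0,0,0.0192,0,0,0,0.1],[0,0,0.0192,0,0,0,0.1],[0,0,0,0,0,0,0.1]]'
python3 - <<'E'
from h import *
W=np.array([.5655,-.128,-.295]);p=T(W,[[0,-.15-.011-.025]])[0];print(p)
go(p[0],p[1],.012,-17)
E
```

```text
clock: 6.63
ee_pos: [0.5074, -0.0944, 0.1083]
orientation: [3.107, -0.468, 0.002]
ft_force: [0.3, -0.7, 0.4]
gripper_width: 0.097
[ 0.51142239 -0.3059652 ]
t 6.63 psi -17.1 pos [ 0.5074 -0.0944  0.1083] F [ 0.3 -0.7  0.4]
  turn world 0.1 -> toolz total -0.0003 ; shift units after turn: x 3.29 y 10.05 z 4.82 ; before turn [ 3.3  10.05  4.82]
```

```bash
python3 -m inch '[[0,0,0,0.3,0.95,0,0.1],[0,0,0,0.3,0.95,0,0.1],[0,0,0,0.3,0.95,0,0.1],[0,0,0,0.3,0.95,0,0.1],[0,0,0,0.3,0.95,0,0.1],[0,0,0,0.3,0.95,0,0.1],[0,0,0,0.3,0.95,0,0.1],[0,0,0,0.3,0.95,0,0.1],[0,0,0,0.3,0.95,0,0.1],[0,0,0,0.3,0.95,0,0.1],[0,0,0,0.3,0.55,0.5,0.1],[0,0,0,0,0,1,0.1],[0,0,0,0,0,1,0.1],[0,0,0,0,0,1,0.1],[0,0,0,0,0,0.8,0.1],[0,0,0,0,0,0.4,0.1],[0,0,0,0,0,0.1,0.1],[0,0,0,0,0,0,0.1]]'
python3 - <<'E'
from h import *
import cv2
go(.5114,-.3060,.012,-17)
cv2.imwrite("pics/top4.png",cv2.resize(vision.snapshot("top")[150:290,270:450,::-1],None,fx=4,fy=4,interpolation=2))
cv2.imwrite("pics/sc4.png",cv2.resize(vision.snapshot("scene")[130:280,170:370,::-1],None,fx=4,fy=4,interpolation=2))
E
```

```text
clock: 8.13
ee_pos: [0.512, -0.3055, 0.0117]
orientation: [-3.108, 0.457, 0.001]
ft_force: [-0.4, -0.1, 1.2]
gripper_width: 0.1
t 8.13 psi -16.7 pos [ 0.512  -0.3055  0.0117] F [-0.4 -0.1  1.2]
  turn world -0.3 -> toolz total 0.0008 ; shift units after turn: x -0.02 y 0.03 z -0.02 ; before turn [-0.02  0.03 -0.02]
```

View pics/top4.png

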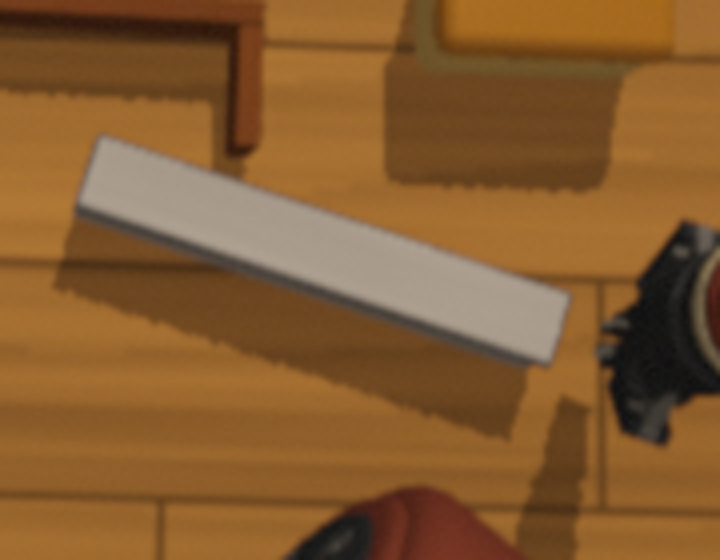

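View pics/sc4.png

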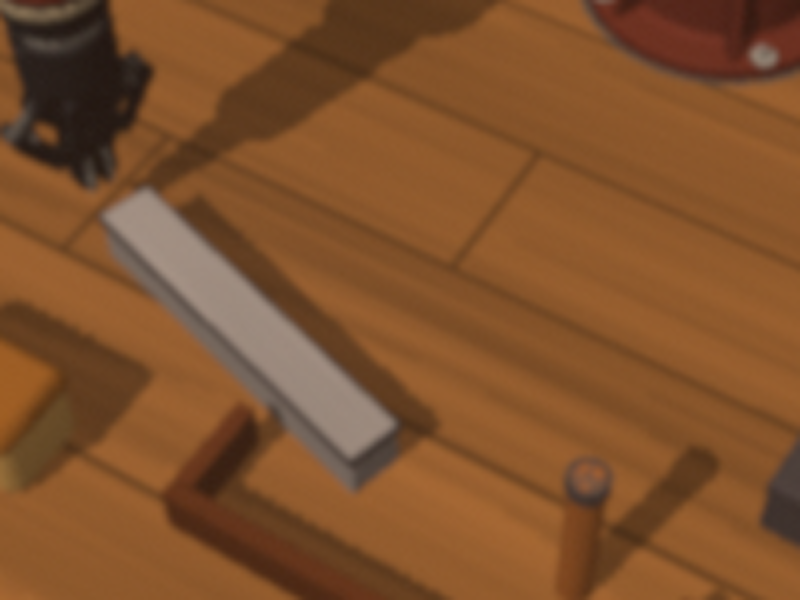

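```bash
python3 - <<'E'
from h import *
np.set_printoptions(precision=4,suppress=True)
b=np.array([(100,136),(570,293),(550,363),(78,207)])/4+[270,150]-.4
q,e=fit(TIN,p2w(b,.05));print(q,e,"bay",inv(BAY,q[None,:2]),np.degrees(q[2]-BAY[2]))
s,R,p=hand();print("hand in tin frame",inv(q,s["ee_pos"][None,:2]))
u=np.array([-np.sin(q[2]),np.cos(q[2])])
rel=inv(q,T(BAY,[[.013,.09]]))[0];print("post in tin",rel,"clear to front face",-.0225-rel[0]-.013)
print("s now",.15-rel[1],"push to s=.062:",.062-(.15-rel[1]))
E
```

```text
[ 0.5638 -0.1303 -0.2908] [[ 0.      0.0008]
 [ 0.     -0.0013]
 [-0.0006 -0.0009]
 [ 0.0005  0.0015]] bay [[-0.0303 -0.22  ]] -15.639853768517897
hand in tin frame [[ 0.0015 -0.1831]]
post in tin [-0.0419  0.3102] clear to front face 0.006383362012788973
s now -0.16024279871899802 push to s=.062: 0.22224279871899802
```

```bash
python3 -m inch '[[0,0,0,-0.05,-0.5,0,0.1],[0,0,0,-0.03,-0.4,0,0.1],[0,0,0,0.01,-0.2,0,0.1],[0,0,0,0.01,-0.3,0,0.1],[0,0,0,0.01,-0.3,0,0.1],[0,0,0,0.01,-0.3,0,0.1],[0,0,0,0.01,-0.3,0,0.1],[0,0,0,0.01,-0.3,0,0.1],[0,0,0,0.01,-0.3,0,0.1],[0,0,0,0.01,-0.3,0,0.1],[0,0,0,0.01,-0.3,0,0.1],[0,0,0,0.01,-0.3,0,0.1],[0,0,0,0.01,-0.3,0,0.1],[0,0,0,0.01,-0.3,0,0.1],[0,0,0,0.01,-0.3,0,0.1],[0,0,0,0.01,-0.3,0,0.1],[0,0,0,0.01,-0.3,0,0.1],[0,0,0,0.01,-0.3,0,0.1],[0,0,0,0,-0.2,0,0.1],[0,0,0,0,0,0,0.1]]'
python3 - <<'E'
from h import *
import cv2
s,R,p=hand();print(p,s["ee_pos"])
cv2.imwrite("pics/top5.png",cv2.resize(vision.snapshot("top")[130:280,190:390,::-1],None,fx=4,fy=4,interpolation=2))
E
```

```text
clock: 9.9
ee_pos: [0.5473, -0.1938, 0.0119]
orientation: [-3.107, 0.457, 0.0]
ft_force: [0.5, -0.0, 0.4]
gripper_width: 0.097
-16.745580615212553 [ 0.54728767 -0.19376319  0.01189174]
```

View pics/top5.png

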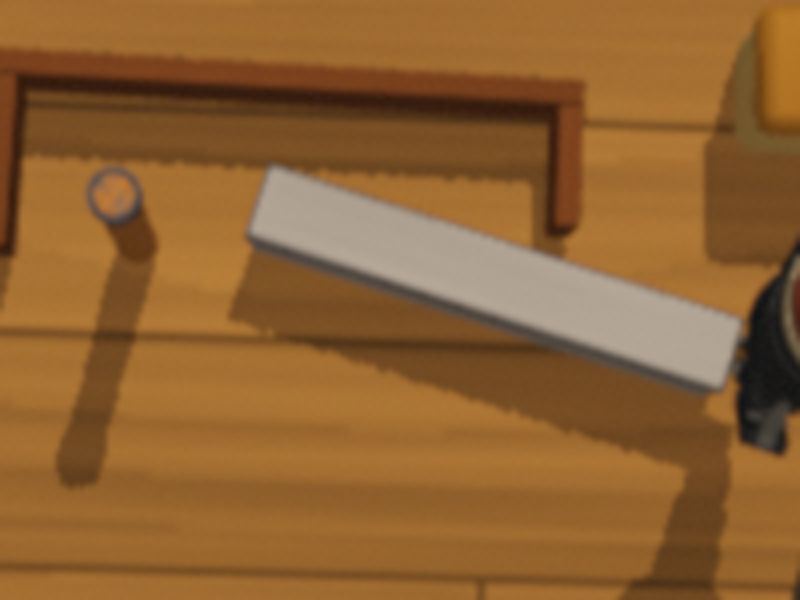

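```bash
cat >> h.py <<'E'
np.set_printoptions(precision=4,suppress=True)
def rep(b,k,off,z=.05,n="top",L=TIN):
    q,e=fit(L,p2w(np.array(b)/k+off-.4,z,n));print("tin",q,"res mm",np.abs(e).max()*1e3,"bay",inv(BAY,q[None,:2])[0],np.degrees(q[2]-BAY[2]))
    s,R,p=hand();print("hand psi %.1f in tin frame"%p,inv(q,s["ee_pos"][None,:2])[0])
    rel=inv(q,T(BAY,[[.013,.09]]))[0];print("post clear",-.0225-rel[0]-.013,"s",.15-rel[1]);print("corners bay",inv(BAY,T(q,TIN)).tolist());return q
E
python3 -c "
from h import *
rep([(271,163),(742,318),(722,392),(249,236)],4,[190,130])"
```

```text
tin [ 0.5926 -0.0403 -0.2877] res mm 1.4708349708219548 bay [-0.0031 -0.1296] -15.465353902609774
hand psi -16.8 in tin frame [-0.0002 -0.1602]
post clear 0.007580923849774752 s -0.06594083033158399
corners bay [[0.058622867706872805, 0.008959240995596038], [-0.02137382160195498, -0.28017832090120576], [-0.06474445588647515, -0.2681788175048816], [0.015252233422352627, 0.020958744391920196]]
```

```bash
python3 -m inch '[[0,0,0,0.01,-0.2,0,0.1],[0,0,0,0.01,-0.3,0,0.1],[0,0,0,0.01,-0.3,0,0.1],[0,0,0,0.01,-0.3,0,0.1],[0,0,0,0.01,-0.3,0,0.1],[0,0,0,0.01,-0.3,0,0.1],[0,0,0,0.01,-0.3,0,0.1],[0,0,0,0.01,-0.3,0,0.1],[0,0,0,0.01,-0.3,0,0.1],[0,0,0,0.01,-0.3,0,0.1],[0,0,0,0.01,-0.3,0,0.1],[0,0,0,0.01,-0.3,0,0.1],[0,0,0,0.01,-0.3,0,0.1],[0,0,0,0.01,-0.2,0,0.1],[0,0,0,0,0,0,0.1]]'
python3 - <<'E'
from h import *
import cv2
s,R,p=hand();print(p,s["ee_pos"])
cv2.imwrite("pics/top6.png",cv2.resize(vision.snapshot("top")[130:280,180:380,::-1],None,fx=4,fy=4,interpolation=2))
E
```

```text
clock: 11.2
ee_pos: [0.5733, -0.1184, 0.0122]
orientation: [-3.107, 0.458, -0.0]
ft_force: [0.6, -0.0, -0.8]
gripper_width: 0.102
-16.756574126945697 [ 0.5733 -0.1184  0.0122]
```

View pics/top6.png

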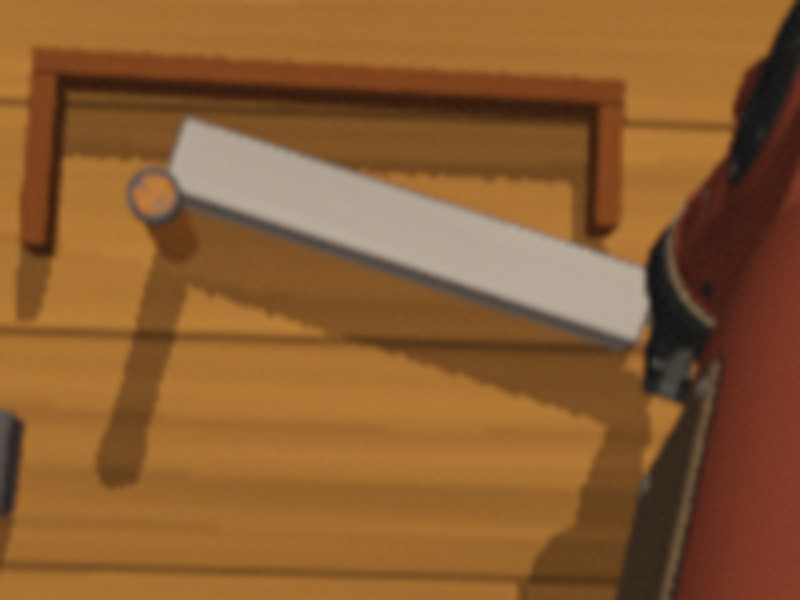

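```bash
python3 -c "
from h import *
rep([(187,117),(630,344)],4,[180,130],L=[TIN[0],TIN[2]])"
```

```text
tin [ 0.6185  0.0373 -0.2973] res mm 2.007391546720416 bay [ 0.0215 -0.0515] -16.012609166382816
hand psi -16.8 in tin frame [ 0.0025 -0.1626]
post clear 0.01166644725691139 s 0.016333995651555966
corners bay [[0.08446917431575318, 0.08648284063915858], [0.001714505691447809, -0.20187746318382158], [-0.04153953988199919, -0.18946426289017576], [0.041215128742306185, 0.09889604093280435]]
```

```bash
python3 -m inch '[[0,0,0,0,-0.2,0,0.1],[0,0,0,0,-0.3,0,0.1],[0,0,0,0,-0.3,0,0.1],[0,0,0,0,-0.3,0,0.1],[0,0,0,0,-0.3,0,0.1],[0,0,0,0,-0.3,0,0.1],[0,0,0,0,-0.3,0,0.1],[0,0,0,0,-0.2,0,0.1],[0,0,0,0,-0.1,0,0.1],[0,0,0,0,0,0,0.1],[0,0,0,0,0.5,0,0.1],[0,0,0,0,1,0,0.1],[0,0,0,0,0.5,-1,0.1],[0,0,0,0,0,-1,0.1],[0,0,0,0,0,-1,0.1],[0,0,0,0,0,-1,0.1],[0,0,0,0,0,-1,0.1],[0,0,0,0,0,0,0.1]]'
python3 - <<'E'
from h import *
import cv2
s,R,p=hand();print(p,s["ee_pos"])
cv2.imwrite("pics/top7.png",cv2.resize(vision.snapshot("top")[130:250,180:380,::-1],None,fx=4,fy=4,interpolation=2))
cv2.imwrite("pics/sc7.png",cv2.resize(vision.snapshot("scene")[180:330,190:370,::-1],None,fx=4,fy=4,interpolation=2))
E
```

```text
clock: 12.75
ee_pos: [0.5767, -0.1151, 0.1159]
orientation: [3.107, -0.46, 0.009]
ft_force: [0.6, -0.7, 0.5]
gripper_width: 0.105
-16.835358523011756 [ 0.5767 -0.1151  0.1159]
```

View pics/top7.png

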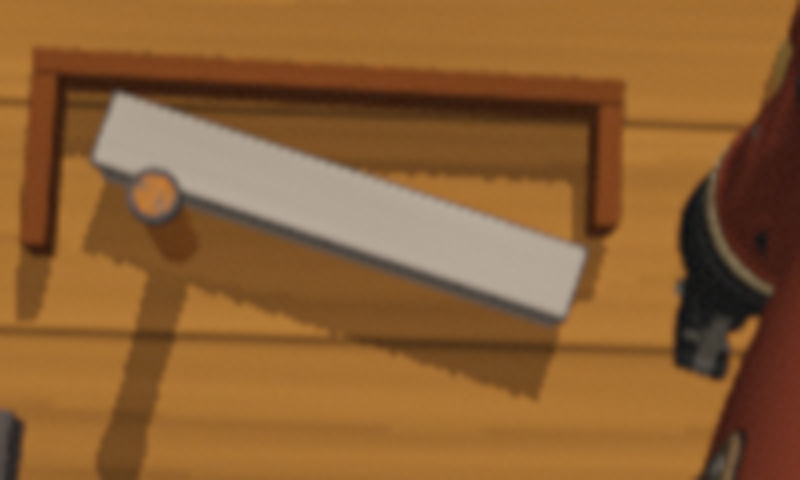

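View pics/sc7.png

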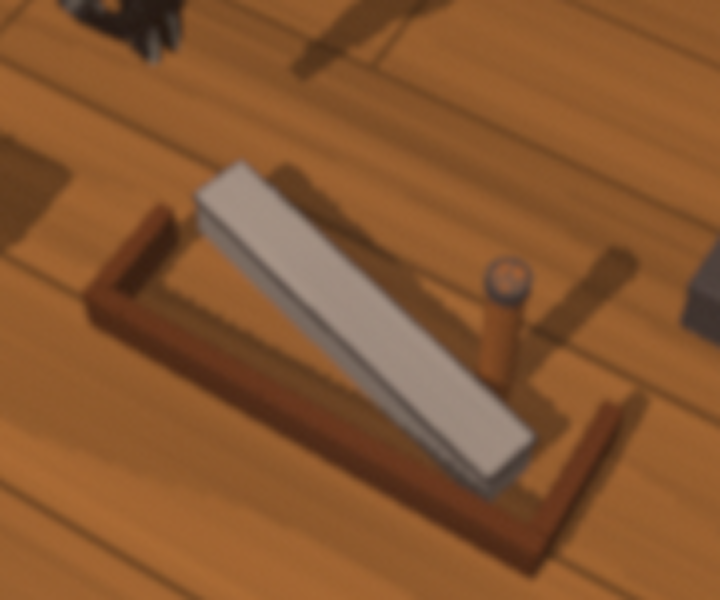

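The tin's left end is now behind the post: in the top view it spans (95–119, 91–160), with its right-end corners at (585,247) and (563,322).

```bash
python3 - <<'E'
from h import *
q=rep([(119,91),(585,247),(563,320),(95,160)],4,[180,130])
p=T(q,[[-.0225-.011-.03,-.105]])[0];print(p); go(p[0],p[1],.012,90-1-14)
go(p[0],p[1],.012,-17)
E
```

```text
tin [ 0.6328  0.0782 -0.2961] res mm 2.3544288260379798 bay [ 0.035  -0.0104] -15.945868484235568
hand psi -16.8 in tin frame [ 0.0008 -0.2011]
post clear 0.013260323211414139 s 0.0595633088256549
corners bay [[0.09788211757544753, 0.1276941313517564], [0.0154633999752984, -0.16076237314961014], [-0.027805075699906576, -0.14839956550958777], [0.05461364190024254, 0.14005693899177876]]
[ 0.5415 -0.0037]
t 12.85 psi -16.8 pos [ 0.575  -0.1144  0.1125] F [ 0.4  0.2 -0. ]
  turn world 91.8 -> toolz total -0.2551 ; shift units after turn: x 4.91 y -3.05 z 5.03 ; before turn [-3.21 -4.81  5.02]
t 12.85 psi -16.8 pos [ 0.575  -0.1144  0.1125] F [ 0.4  0.2 -0. ]
  turn world -0.2 -> toolz total 0.0005 ; shift units after turn: x -3.22 y -4.80 z 5.03 ; before turn [-3.21 -4.81  5.02]
```

```bash
python3 -m inch '[[0,0,0,0,0,1,0.1],[0,0,0,0,0,1,0.1],[0,0,0,0,0,1,0.1],[0,0,0,0,0,1,0.1],[0,0,0,0,0,0.8,0.1],[0,0,0,0,0,0.2,0.1],[0,0,0,0,-0.8,0,0.1],[0,0,0,0,-0.7,0,0.1],[0,0,0,0,-0.2,0,0.1],[0,0,0,0,-0.2,0,0.1],[0,0,0,0,-0.2,0,0.1],[0,0,0,0,-0.2,0,0.1],[0,0,0,0,-0.1,0,0.1],[0,0,0,0,0,0,0.1],[0,0,0,0,0.8,0,0.1],[0,0,0,0,0.8,0,0.1],[0,0,0,0,0,0,0.1]]'
python3 - <<'E'
from h import *
import cv2
s,R,p=hand();print(p,s["ee_pos"])
cv2.imwrite("pics/top8.png",cv2.resize(vision.snapshot("top")[130:250,180:380,::-1],None,fx=4,fy=4,interpolation=2))
E
```

```text
clock: 14.27
ee_pos: [0.5788, -0.1004, 0.0121]
orientation: [3.107, -0.462, -0.0]
ft_force: [-0.1, 0.5, -1.0]
gripper_width: 0.101
-16.903456139939063 [ 0.5788 -0.1004  0.0121]
```

View pics/top8.png

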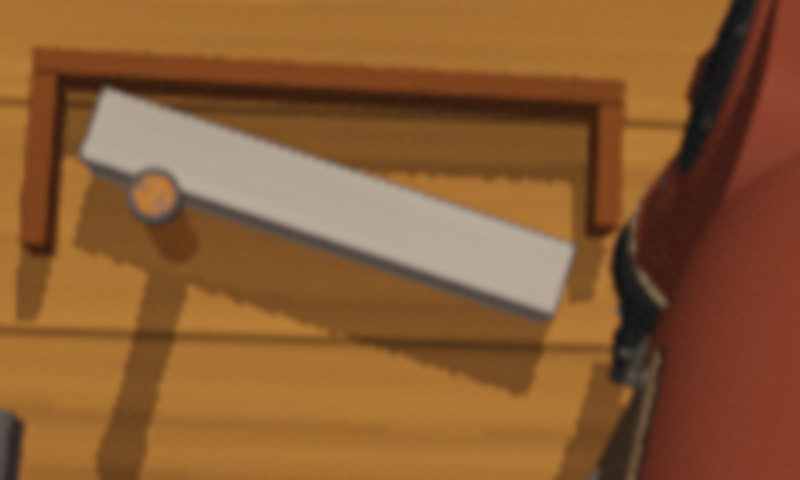

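```bash
python3 - <<'E'
from h import *
q=rep([(105,87),(574,243),(552,317),(81,156)],4,[180,130])
p=T(q,[[-.0225-.010-.03,-.105]])[0];print(p); go(p[0],p[1],.08,90-1-14)
go(p[0],p[1],.08,-17)
E
```

```text
tin [ 0.6349  0.0858 -0.2951] res mm 1.4988835923494814 bay [ 0.0369 -0.0028] -15.885928057418127
hand psi -16.9 in tin frame [ 0.0005 -0.1933]
post clear 0.012901296571997572 s 0.06733737520309913
corners bay [[0.09962526303725269, 0.13535834827857035], [0.017508361506492803, -0.15318422134155948], [-0.025773023936526616, -0.1408666861119455], [0.056343877594233274, 0.14767588350818434]]
[0.5445 0.0035]
t 14.32 psi -16.9 pos [ 0.5791 -0.0993  0.0122] F [ 0.8  0.  -0.5]
  turn world 91.9 -> toolz total -0.2553 ; shift units after turn: x 4.52 y -3.00 z -3.39 ; before turn [-3.15 -4.42 -3.39]
t 14.32 psi -16.9 pos [ 0.5791 -0.0993  0.0122] F [ 0.8  0.  -0.5]
  turn world -0.1 -> toolz total 0.0003 ; shift units after turn: x -3.16 y -4.41 z -3.39 ; before turn [-3.15 -4.42 -3.39]
```

```bash
python3 -m inch '[[0,0,0,0,0,-0.85,0.1],[0,0,0,0,0,-0.85,0.1],[0,0,0,0,0,-0.85,0.1],[0,0,0,0,0,-0.85,0.1],[0,0,0,-0.63,-0.88,0,0.1],[0,0,0,-0.63,-0.88,0,0.1],[0,0,0,-0.63,-0.88,0,0.1],[0,0,0,-0.63,-0.88,0,0.1],[0,0,0,-0.63,-0.88,0,0.1],[0,0,-0.0196,0,0,0,0.1],[0,0,-0.0196,0,0,0,0.1],[0,0,-0.0196,0,0,0,0.1],[0,0,-0.0196,0,0,0,0.1],[0,0,-0.0196,0,0,0,0.1],[0,0,-0.0196,0,0,0,0.1],[0,0,-0.0196,0,0,0,0.1],[0,0,-0.0196,0,0,0,0.1],[0,0,-0.0196,0,0,0,0.1],[0,0,-0.0196,0,0,0,0.1],[0,0,-0.0196,0,0,0,0.1]]'
python3 -m inch '[[0,0,-0.0196,0,0,0,0.1],[0,0,-0.0196,0,0,0,0.1],[0,0,0,0,0,0.85,0.1],[0,0,0,0,0,0.85,0.1],[0,0,0,0,0,0.85,0.1],[0,0,0,0,0,0.6,0.1],[0,0,0,0,0,0.25,0.1],[0,0,0,0,0,0,0.1]]'
python3 - <<'E'
from h import *
go(.5445,.0035,.012,75)
E
```

```text
clock: 15.98
ee_pos: [0.5445, 0.0048, 0.0801]
orientation: [-2.704, -1.598, -0.001]
ft_force: [0.3, -0.2, 0.1]
gripper_width: 0.099
clock: 16.65
ee_pos: [0.5436, 0.0047, 0.0111]
orientation: [-2.492, -1.91, 0.002]
ft_force: [-0.7, 0.4, -0.3]
gripper_width: 0.1
t 16.65 psi 74.9 pos [0.5436 0.0047 0.0111] F [-0.7  0.4 -0.3]
  turn world 0.1 -> toolz total -0.0002 ; shift units after turn: x -0.04 y 0.06 z -0.04 ; before turn [-0.04  0.06 -0.04]
```

```bash
python3 -m inch '[[0,0,0,0.12,0.5,0,0.1],[0,0,0,0.12,0.5,0,0.1],[0,0,0,0.1,0.4,0,0.1],[0,0,-0.002,0.05,0.22,0,0.1],[0,0,-0.003,0.05,0.22,0,0.1],[0,0,-0.003,0.05,0.22,0,0.1],[0,0,-0.003,0.04,0.22,0,0.1],[0,0,-0.003,0.04,0.22,0,0.1],[0,0,-0.003,0.03,0.22,0,0.1],[0,0,-0.003,0.03,0.22,0,0.1],[0,0,-0.003,0.02,0.22,0,0.1],[0,0,-0.003,0.02,0.22,0,0.1],[0,0,-0.003,0.02,0.1,0,0.1],[0,0,0,0,0,0,0.1]]'
python3 - <<'E'
from h import *
import cv2
s,R,p=hand();print(p,s["ee_pos"])
cv2.imwrite("pics/top9.png",cv2.resize(vision.snapshot("top")[130:250,180:380,::-1],None,fx=4,fy=4,interpolation=2))
cv2.imwrite("pics/sc9.png",cv2.resize(vision.snapshot("scene")[180:330,190:370,::-1],None,fx=4,fy=4,interpolation=2))
E
```

```text
clock: 17.82
ee_pos: [0.6163, 0.0024, 0.0121]
orientation: [2.307, 2.131, 0.001]
ft_force: [0.3, -0.1, -0.3]
gripper_width: 0.1
85.4570137023662 [0.6163 0.0024 0.0121]
```

View pics/top9.png

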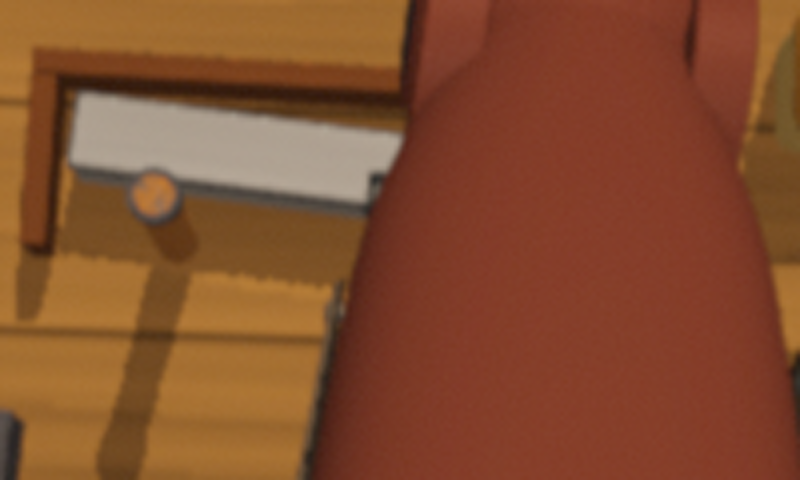

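View pics/sc9.png

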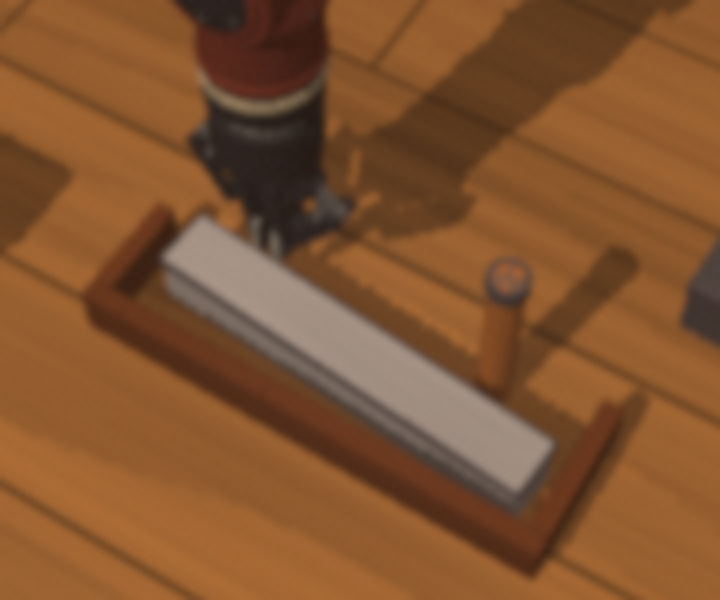

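```bash
python3 - <<'E'
from h import *
q=rep([(208,217),(165,258),(518,496),(552,445)],4,[190,180],n="scene",L=[TIN[2],TIN[1],TIN[0],TIN[3]])
E
```

```text
tin [ 0.6618  0.0937 -0.1086] res mm 3.4788879481185973 bay [0.0637 0.0057] -5.20424241471103
hand psi 85.4 in tin frame [-0.0359 -0.0956]
post clear 0.02268803977279423 s 0.07062063601845697
corners bay [[0.09976115622353249, 0.15301060041598719], [0.07254926042807655, -0.14575270510732716], [0.02773476459957938, -0.14167092073800874], [0.05494666039503533, 0.1570923847853056]]
```

```bash
python3 -m inch '[[0,0,-0.002,0,0.15,0,0.1],[0,0,-0.003,0,0.2,0,0.1],[0,0,-0.003,0,0.2,0,0.1],[0,0,-0.002,0,0.2,0,0.1],[0,0,0,0,0.2,0,0.1],[0,0,0,0,0.1,0,0.1],[0,0,0,0,0,0,0.1],[0,0,0,0,-0.5,0,0.1],[0,0,0,0,-1,0,0.5],[0,0,0,0,-0.3,0,0.5],[0,0,0,0,0,0,0.5]]'
python3 - <<'E'
from h import *
import cv2
s,R,p=hand();print(p,s["ee_pos"])
cv2.imwrite("pics/top10.png",cv2.resize(vision.snapshot("top")[130:250,180:380,::-1],None,fx=4,fy=4,interpolation=2))
cv2.imwrite("pics/sc10.png",cv2.resize(vision.snapshot("scene")[180:330,190:370,::-1],None,fx=4,fy=4,interpolation=2))
E
```

```text
clock: 18.83
ee_pos: [0.5993, 0.0023, 0.0122]
orientation: [-2.241, -2.201, 0.001]
ft_force: [-0.7, -0.2, 0.3]
gripper_width: 0.494
88.95572847188438 [0.5993 0.0023 0.0122]
```

View pics/top10.png

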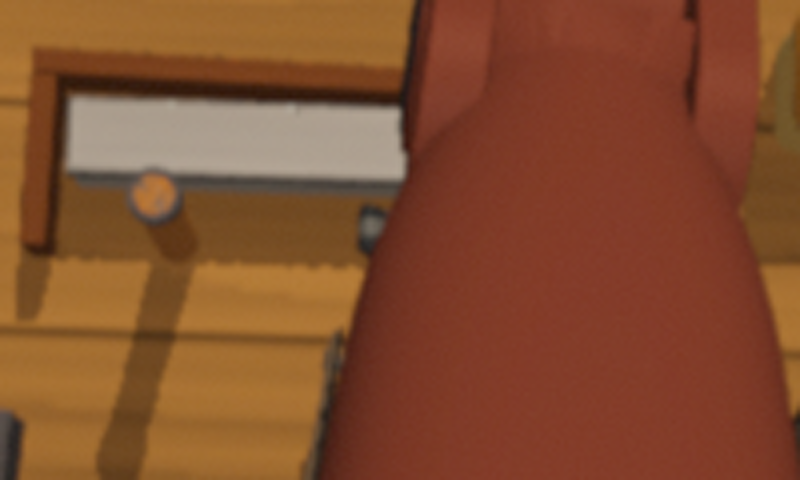

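View pics/sc10.png

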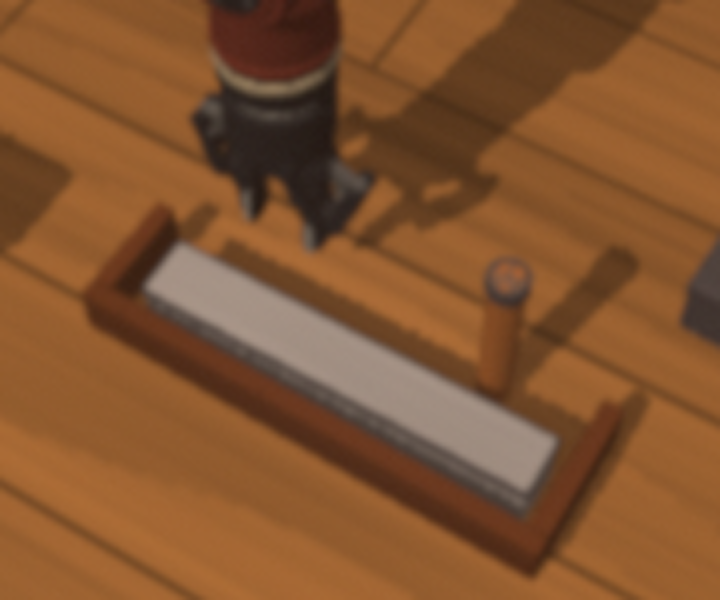

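```bash
python3 - <<'E'
from h import *
q=rep([(181,241),(145,286),(525,498),(555,438)],4,[190,180],n="scene",L=[TIN[2],TIN[1],TIN[0],TIN[3]])
p=T(q,[[0,0]])[0];s,_,_=hand();go(s["ee_pos"][0],p[1]-.005,.01,89)
E
```

```text
tin [ 0.6733  0.0938 -0.0078] res mm 2.7324006196186024 bay [0.0752 0.0059] 0.5721819098098383
hand psi 89.0 in tin frame [-0.0711 -0.0923]
post clear 0.025885919502150113 s 0.06528597413832583
corners bay [[0.09622977177485209, 0.15612042800993803], [0.09922565945191109, -0.14386461271213932], [0.05422790334359941, -0.14431399586369817], [0.051232015666540426, 0.15567104485837918]]
t 18.93 psi 89.0 pos [0.6015 0.002  0.0125] F [-0.4 -0.7  0.3]
  turn world 0.0 -> toolz total -0.0001 ; shift units after turn: x 4.34 y -0.08 z 0.13 ; before turn [ 4.34 -0.08  0.13]
```

```bash
python3 -m inch '[[0,0,0,0.8,0,0,0.5],[0,0,0,0.9,0,0,0.5],[0,0,0,0.9,0,0,0.5],[0,0,0,0.9,0,0,0.5],[0,0,0,0.8,0,0,0.5],[0,0,0,0,0.6,0,0.5],[0,0,0,0,0.6,0,0.5],[0,0,0,0,0.4,0,0.5],[0,0,0,0,0.15,0,0.5],[0,0,0,0,0.15,0,0.5],[0,0,0,0,0.1,0,0.5],[0,0,0,0,0.1,0,0.5],[0,0,0,0,0.05,0,0.5],[0,0,0,0,0,0,0.5]]'
python3 -c "
from h import *
s,R,p=hand();print(p,s['ee_pos'],s['ft_force'],inv(BAY,s['ee_pos'][None,:2]))"
```

```text
clock: 20.1
ee_pos: [0.6447, 0.0874, 0.0121]
orientation: [-2.241, -2.201, 0.001]
ft_force: [-5.5, 1.6, 3.0]
gripper_width: 0.498
88.96045301648614 [0.6447 0.0874 0.0121] [-5.4543  1.6002  3.0204] [[ 0.0467 -0.001 ]]
```

```bash
python3 -m inch '[[0,0,0,0,0.07,0,0.5],[0,0,0,0,0.07,0,0.5],[0,0,0,0,0.05,0,0.5],[0,0,0,0,0,0,0.5]]'
python3 -c "
from h import *
s,R,p=hand();print(p,s['ee_pos'],s['ft_force'],inv(BAY,s['ee_pos'][None,:2]))"
```

```text
clock: 20.43
ee_pos: [0.6489, 0.0873, 0.0121]
orientation: [-2.242, -2.201, -0.0]
ft_force: [-3.3, 0.9, 2.7]
gripper_width: 0.5
88.95520781422724 [0.6489 0.0873 0.0121] [-3.276   0.9347  2.6776] [[ 0.051 -0.001]]
```

```bash
python3 -m inch '[[0,0,0,0,0.06,0,0.5],[0,0,0,0,0,0,0.5]]'; python3 -m inch '[[0,0,0,0,0.06,0,0.5],[0,0,0,0,0,0,0.5]]'
python3 - <<'E'
from h import *
import cv2
cv2.imwrite("pics/sc11.png",cv2.resize(vision.snapshot("scene")[180:330,190:370,::-1],None,fx=4,fy=4,interpolation=2))
E
```

```text
clock: 20.6
ee_pos: [0.6498, 0.0874, 0.012]
orientation: [-2.241, -2.201, 0.0]
ft_force: [-4.6, 1.5, 4.1]
gripper_width: 0.498
clock: 20.77
ee_pos: [0.6506, 0.0875, 0.012]
orientation: [-2.241, -2.2, 0.001]
ft_force: [-5.7, 1.7, 5.4]
gripper_width: 0.501
```

View pics/sc11.png

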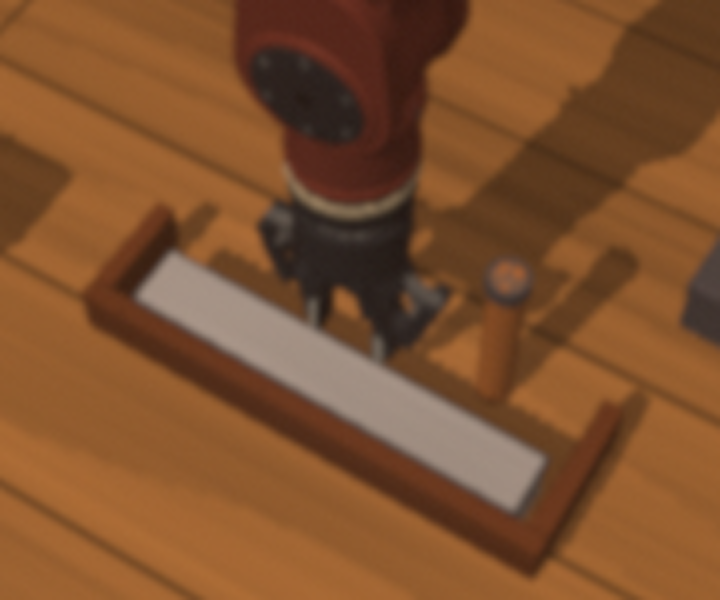

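```bash
python3 -m inch '[[0,0,0,0,0.06,0,0.5],[0,0,0,0,0.06,0,0.5],[0,0,0,0,0,0,0.5]]'; python3 -m inch '[[0,0,0,0,0.06,0,0.5],[0,0,0,0,0.06,0,0.5],[0,0,0,0,0,0,0.5]]'
```

```text
clock: 21.07
ee_pos: [0.6507, 0.0875, 0.0118]
orientation: [-2.239, -2.198, 0.005]
ft_force: [-14.2, 1.8, 10.7]
gripper_width: 0.5
clock: 21.32
ee_pos: [0.6508, 0.0876, 0.0117]
orientation: [-2.236, -2.197, 0.01]
ft_force: [-23.0, 1.4, 17.0]
gripper_width: 0.499
```

Hand position has stopped while force rises, so the tin is seated. Backing off along the bench, then up.

```bash
python3 -m inch '[[0,0,0,0,-0.3,0,0.5],[0,0,0,0,-0.6,0,0.5],[0,0,0,0,-1,0,0.5],[0,0,0,0,-1,0,0.5],[0,0,0,0,-1,0,0.5],[0,0,0,0,-1,-0.5,0.5],[0,0,0,0,-1,-1,0.5],[0,0,0,0,-1,-1,0.5],[0,0,0,0,-1,-1,0.5],[0,0,0,0,-1,-1,0.5],[0,0,0,0,-1,-1,0.5],[0,0,0,0,-1,-1,0.5],[0,0,0,0,0,-1,0.5],[0,0,0,0,0,-1,0.5],[0,0,0,0,0,0,0.5]]'
python3 - <<'E'
from h import *
import cv2
cv2.imwrite("pics/sc12.png",cv2.resize(vision.snapshot("scene")[:,:,::-1],None,fx=1.4,fy=1.4,interpolation=2))
cv2.imwrite("pics/top12.png",cv2.resize(vision.snapshot("top")[130:250,180:380,::-1],None,fx=4,fy=4,interpolation=2))
E
```

```text
clock: 22.57
ee_pos: [0.4412, 0.091, 0.186]
orientation: [2.238, 2.197, 0.009]
ft_force: [0.9, -0.6, 0.5]
gripper_width: 0.503
```

View pics/top12.png

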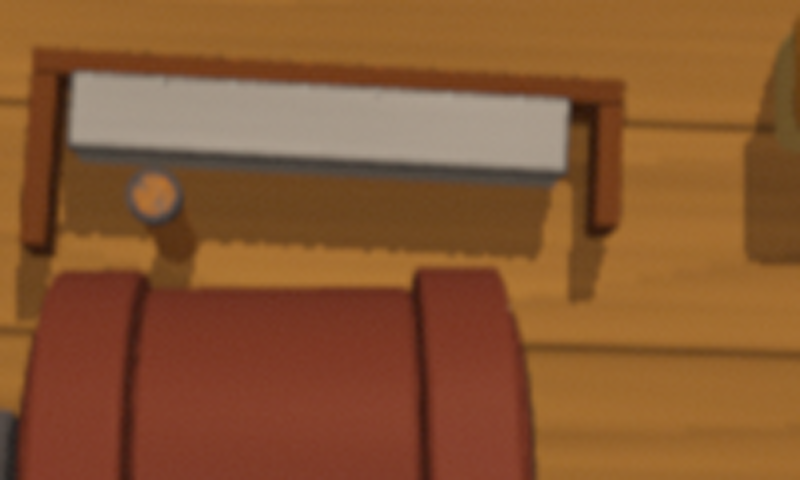

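View pics/sc12.png

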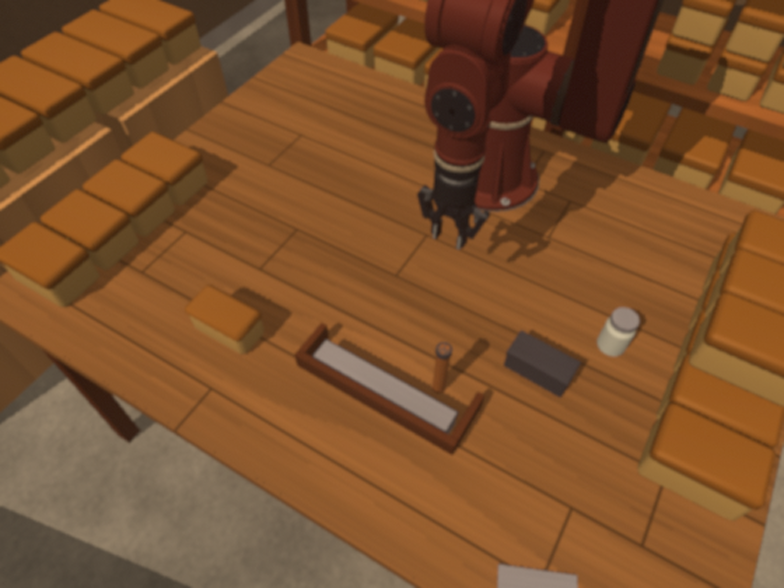

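The tin lies flush along the back wall: in the top crop its back edge runs (72,71)–(570,98), and its front corners are at (70,146) and (567,173). The loaf, short tin and jar look unmoved and the hand is well clear. One last numeric check.

```bash
python3 - <<'E'
from h import *
rep([(72,71),(570,98),(567,173),(70,146)],4,[180,130])
import cv2
a=cv2.imread("pics/scene0.png").astype(int);b=vision.snapshot("scene")[:,:,::-1].astype(int)
for n,(x0,y0,x1,y1) in dict(loaf=(132,203,190,250),short=(360,236,418,282),jar=(426,218,460,256)).items(): print(n,np.abs(a-b)[y0:y1,x0:x1].mean())
print(r.hand_in())
E
```

```text
tin [ 0.683   0.0916 -0.0178] res mm 1.0737752240294052 bay [0.0849 0.0039] -0.0008488381170641708
hand psi 88.9 in tin frame [-0.2434 -0.005 ]
post clear 0.036426613252126545 s 0.06391027714929114
corners bay [[0.10742756007379557, 0.1539088782101175], [0.10742311556780788, -0.1460911217569598], [0.062423115572746296, -0.1460904550810616], [0.06242756007873398, 0.1539095448860157]]
loaf 3.453533871362191
short 2.90992003998001
jar 4.367647058823529
the job is handed in; nothing more can be done
None
```

The tin now lies flat along the bay's back wall, and the job is handed in at about 23 s of the 67 s allowed. I pushed it and never gripped it:
1. I pushed its front face with the half-open fingers, angling it about 16° to the bay.
2. I pushed its right end until the left end was behind the post.
3. I swung the right end in past the right wall.
4. I pushed it square against the back wall, then backed the hand off and raised it clear.

**Final position:** in the last camera fit, the tin was parallel to the wall to within measurement error. It sat about 4 mm left of the bay's middle and at least 11 mm from either end wall. The fit put its back face 1.4 mm inside the wall, which is within the 2 mm calibration error.

**Seating:** in the final push the hand stopped moving while the force rose to about 29 N in total, so the tin was against the wall. The highest force I read was well under the 120 N limit.

**Bystanders:** the loaf, short tin and jar looked unmoved in the final scene picture. The image differences around them were small, 3 to 4 grey levels.

No check failed. Fits from the scene camera and fits with corners partly hidden had residuals of up to 3.5 mm. Before the swing, one such fit left only about 4 mm to the right end wall, so I pushed the tin a further 7–8 mm along before swinging it.

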